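# Fetch the queen cage from behind the bottles

## Robot

A 7-joint arm with a two-finger parallel gripper is mounted at the origin on the work surface. World frame = base frame: x ahead of the robot, y to its left, z up, the work surface at z = 0. Lengths are in m, angles in rad, forces in N, time in s.
With the tool pointing down it reaches from about 0.4 to 0.85 m from the base axis. Payload 4.5 kg.
Tool frame: the origin (TCP) lies at the very end of the fingers, on their centre line; the grasp point (between the pads) lies 19 mm behind it; y points along the fingers, x is the direction in which the jaws open and shut, and the axes are right-handed (so a half turn about y gives the same grasp; the last joint's range is limited). The gripper opens to 88 mm and grips with 3 to 60 N. Pads are 18 mm wide; open, the fingers measure 123 mm over their backs; the gripper's body (75 mm by 187 mm) begins 45 mm behind the grasp point.
Start: joints at [1.245, 0.689, -0.195, 1.565, 0.157, 0.902, -0.215], TCP at [0.22, -0.585, 0.239] pointing down, gripper open.
Joint ranges: [-3.01, 3.01], [-0.46, 2.08], [-1.47, 1.51], [0.13, 2.56], [-1, 4.14], [0.04, 2.09], [-2.66, 2.66]. Speed limits (rad/s): [2.57, 2.57, 3.14, 3.14, 3.14, 3.14, 3.14].

## Interface

Orientations are given as a unit quaternion [x, y, z, w].
In Python, from plant import r gives the robot as it stands.
- The arm moves only by the shell command python3 -m inch 'ROWS' [OPENING] [FORCE]. ROWS is JSON, a list of rows, each a list of 6 numbers: the shift along the tool's x, y, z in mm, then the turn, a rotation vector about the tool's x, y, z in rad. In form: [[x, y, z, ax, ay, az], ...]. A call has 1 to 12 rows; each row shifts and turns the commanded pose from where the row before left it, along the tool's axes as they then stand; what a row does not reach is not made up. A row lasts 1/12 s, in which the tool goes at most 41.7 mm and 7.16 degrees, less where a joint would pass 70% of its speed; a pose out of reach is approached as far as the arm can. A call is refused whole if a number of a shift passes 41.7 or a number of a turn 0.125, either way. A call with a gripper value outside its range is refused whole. OPENING is the finger opening in mm, from 0 to 88.1, set as the call begins (- or left out, the last holds). The fingers move at their own pace and stop on an object; FORCE is the grip in N (left out, the last holds). Time passes only in rows, so rows that do not move let the fingers close. It gives the time, the measured TCP pose, the force and the opening at its end, in the units of the state.
- r.get_state(): the state, without advancing time (a new reading comes with each control period).
- r.snapshot(name): name is "scene" or "side" or "wrist"; returns a dict with "img" (384x512x3 uint8, red, green, blue), "range_z" (384x512 float32, m along the optical axis (not along the pixel's ray), 0 where there is no reading), "mtx" (3x3 intrinsics, pixels), "camera_from_world" (4x4, takes a point from world to camera coordinates); the wrist camera has in their place "tool_from_camera" (4x4, takes a point from camera to tool coordinates, whose origin is the TCP and whose axes are the tool frame's). Camera axes: x right, y down, z forward; pixel columns grow to the right and rows downward; lengths in m; the calibration is good to about 2 mm. The wrist camera is an equidistant fisheye: a pixel r from the principal point sees the ray r / f radians off the axis. A picture is of the moment at which its call begins: read the wrist's pose just before it.
- r.finish_job(): hands the job in, once; it reports no verdict.
The state is a dict: "clock": time; "q": joint angles; "qd": joint speeds; "joint_torque": joint torques, N m; "tool_pos": TCP position; "eef_rot": TCP orientation; "contact_force": force on the tool from outside, world axes, zero at the start; "moment": the same for the moment, N m; "opening": opening from 0.0 (shut) to 1.0 (fully open).
Only numpy, scipy, OpenCV 4.12 (cv2) and the standard library are available. Lean on these libraries where they do the work, as an engineer would, in place of code of your own. Each camera call takes 0.05 s, during which the arm holds its last target.

## Task

Get the wooden queen cage out of the crowded display tray for an order: first clear all three amber bottles from the tray onto the black side mat, standing upright, then lay the cage, mesh side up, flat on the bottom of the cardboard carton while the bottles wait on the mat. Afterwards put each bottle back upright in the middle of the coloured square that matches its cap. Leave the green-lidded tin where it is.

Things in the scene. Friction and masses are not known exactly. Their poses are not given: they have to be found in the camera images.
- bottle_red: Loose amber bottle with a red screw cap and a red label band, standing upright on the red square in the display tray. Round body 52 mm in diameter and 90 mm high, straight-sided; cap 38 mm in diameter on top of it, 110 mm high in all; about 0.2 kg. Origin: centre of its underside; z up.
- bottle_blue: Loose amber bottle with a blue screw cap and a blue label band, standing upright on the blue square in the display tray. Round body 52 mm in diameter and 90 mm high, straight-sided; cap 38 mm in diameter on top of it, 110 mm high in all; about 0.2 kg. Origin: centre of its underside; z up.
- bottle_yellow: Loose amber bottle with a yellow screw cap and a yellow label band, standing upright on the yellow square in the display tray. Round body 52 mm in diameter and 90 mm high, straight-sided; cap 38 mm in diameter on top of it, 110 mm high in all; about 0.2 kg. Origin: centre of its underside; z up.
- mat_red: Flat red square, 64 x 64 x 3 mm, fixed on the floor of the display tray: the place of the red-capped bottle, which covers its middle at the start. Origin: centre of its underside (its top is 3 mm higher); x and y along its edges and those of the tray. Which square lies in front of, left of or right of the cage varies.
- mat_blue: Flat blue square, 64 x 64 x 3 mm, fixed on the floor of the display tray: the place of the blue-capped bottle, which covers its middle at the start. Origin: centre of its underside (its top is 3 mm higher); x and y along its edges and those of the tray. The tray: white, fixed, 210 mm (x) by 250 mm (y), floor 8 mm thick, its top 8 mm above the counter.
- mat_yellow: Flat yellow square, 64 x 64 x 3 mm, fixed on the floor of the display tray: the place of the yellow-capped bottle, which covers its middle at the start. Origin: centre of its underside (its top is 3 mm higher); x and y along its edges and those of the tray. Around the tray: clear lips 20 mm high at front and sides, a grey rail 40 mm high at the back (+x), 75 mm from the cage.
- cage: Loose wooden queen cage (a small wooden block with a wire-mesh window in its top), 34 mm (its x) by 56 mm (its y) by 34 mm high, about 0.06 kg, lying on the floor of the display tray with the bottles close around it in front and on both sides (5 to 20 mm away). Grip it across the 34 mm. Origin: centre of its underside; z up.
- side_mat: Black rubber mat fixed on the counter, 260 mm (its x) by 130 mm (its y), 3 mm thick, at one side of the tray; room for the three bottles in a line along its x. Origin: centre of its underside.
- carton: Open cardboard order carton fixed on the counter on the other side of the tray, 160 mm (its x) by 130 mm (its y), 45 mm high outside; walls and floor 4 to 5 mm thick. Origin: centre of its underside.
- tin: Bystander: loose small round tin with a green lid, 45 mm in diameter, 35 mm high, about 0.08 kg, standing on the tray's floor in its back left corner (+x, +y), behind one of the bottles. Not to be moved. Origin: centre of its underside.

How it is judged:
On the way, in this order (a step that is already met when the one before it is completed fails the run):
1. all three bottles stand released on the side mat, the cage still in its place in the tray (x of bottle_red in the frame of side_mat between -0.13 and 0.13 m and y of bottle_red in the frame of side_mat between -0.065 and 0.065 m and z of each of bottle_red, bottle_blue, bottle_yellow in the frame of side_mat below 0.008 m and angle between each of bottle_red, bottle_blue, bottle_yellow's own z axis and vertical below 0.1 rad and linear speed of each of bottle_red, bottle_blue, bottle_yellow below 0.03 m/s and x of bottle_blue in the frame of side_mat between -0.13 and 0.13 m and y of bottle_blue in the frame of side_mat between -0.065 and 0.065 m and x of bottle_yellow in the frame of side_mat between -0.13 and 0.13 m and y of bottle_yellow in the frame of side_mat between -0.065 and 0.065 m and contact force between each of bottle_red, bottle_blue, bottle_yellow and the fingers below 0.1 N and distance of cage from where it was at the start of the episode below 0.05 m), for 0.2 s.
2. the cage lies released in the carton, the bottles still on the side mat (x of cage in the frame of carton between -0.07 and 0.07 m and y of cage in the frame of carton between -0.055 and 0.055 m and z of cage in the frame of carton between 0 and 0.01 m and angle between cage's own z axis and vertical below 0.12 rad and linear speed of each of cage, bottle_red, bottle_blue, bottle_yellow below 0.03 m/s and contact force between cage and the fingers below 0.1 N and x of bottle_red in the frame of side_mat between -0.13 and 0.13 m and y of bottle_red in the frame of side_mat between -0.065 and 0.065 m and z of each of bottle_red, bottle_blue, bottle_yellow in the frame of side_mat below 0.008 m and angle between each of bottle_red, bottle_blue, bottle_yellow's own z axis and vertical below 0.1 rad and x of bottle_blue in the frame of side_mat between -0.13 and 0.13 m and y of bottle_blue in the frame of side_mat between -0.065 and 0.065 m and x of bottle_yellow in the frame of side_mat between -0.13 and 0.13 m and y of bottle_yellow in the frame of side_mat between -0.065 and 0.065 m), for 0.2 s.
At the end, for the whole second after the job is handed in: Each bottle stands upright (within 0.1 rad), at rest, on the square of its cap's colour, its centre within 12 mm of the square's centre; the cage lies flat, mesh up, at rest on the carton's floor; the green-lidded tin is within 20 mm of where it was (horizontal distance between bottle_red and mat_red below 0.012 m and z of bottle_red in the frame of mat_red below 0.008 m and angle between each of bottle_red, bottle_blue, bottle_yellow's own z axis and vertical below 0.1 rad and linear speed of each of bottle_red, bottle_blue, bottle_yellow, cage below 0.03 m/s and horizontal distance between bottle_blue and mat_blue below 0.012 m and z of bottle_blue in the frame of mat_blue below 0.008 m and horizontal distance between bottle_yellow and mat_yellow below 0.012 m and z of bottle_yellow in the frame of mat_yellow below 0.008 m and x of cage in the frame of carton between -0.07 and 0.07 m and y of cage in the frame of carton between -0.055 and 0.055 m and z of cage in the frame of carton between 0 and 0.01 m and angle between cage's own z axis and vertical below 0.12 rad and distance of tin from where it was at the start of the episode below 0.02 m); the robot touches nothing.
It fails at once if the green-lidded tin is moved by more than 20 mm or tipped (distance of tin from where it was at the start of the episode above 0.02 m or angle between tin's own z axis and vertical above 0.2 rad).
It also fails if it takes over 136 s, if anything falls off the work surface, if the arm or the gripper's body presses on something with over 40 N, if the wrist force passes 120 N, or if a joint passes its speed limit or range.

## Working session

There is one attempt and no reset: what is moved stays moved. The work goes in short steps, Python scripts to look and compute and a shell command to move; the robot and the scene stay as the last step left them, time stands still between calls to the robot, and variables do not carry over. Pictures are saved under pics/ and viewed, and the job is handed in when it is done.

```bash
ls; mkdir -p pics
cat > h.py <<'E'
import numpy as np, cv2
from scipy.spatial.transform import Rotation as R
from plant import r
def snap(n,name):
    s=r.snapshot(n); cv2.imwrite(f'pics/{name}.png',cv2.cvtColor(s['img'],cv2.COLOR_RGB2BGR)); return s
def cloud(s):
    K=s['mtx'];z=s['range_z'];h,w=z.shape
    u,v=np.meshgrid(np.arange(w),np.arange(h))
    P=np.stack([(u-K[0,2])/K[0,0]*z,(v-K[1,2])/K[1,1]*z,z,np.ones_like(z)],-1)
    W=P@np.linalg.inv(s['camera_from_world']).T
    W[z==0]=np.nan
    return W[...,:3]
E
python3 - <<'E'
from h import *
st=r.get_state();print(st)
print(R.from_quat(st['eef_rot']).as_matrix().round(3))
for n in('scene','side'):
    s=snap(n,n+'0');np.savez(n+'0.npz',**s);print(np.linalg.inv(s['camera_from_world']).round(3))
E
```

```text
pics
{'clock': 0.0, 'q': array([ 1.24481945,  0.69000106, -0.19449524,  1.56632238,  0.15732936,
        0.90250564, -0.21507663]), 'qd': array([ 0.00019631,  0.00143896,  0.00242545,  0.00049339,  0.00155623,
        0.00208053, -0.00172764]), 'joint_torque': array([ 6.61374506e-04, -5.27562511e+01, -1.26655418e+00, -1.53426164e+01,
       -5.26280247e-02,  6.29449802e-03,  1.75755767e-04]), 'tool_pos': array([ 0.21975762, -0.58442319,  0.23790468]), 'eef_rot': array([-0.58109251,  0.40300721, -0.40187301,  0.58173428]), 'contact_force': array([-0.23951733, -0.36533751, -0.37360978]), 'moment': array([-0.04074893, -0.00033586,  0.00731544]), 'opening': 0.9997728884213932}
[[ 0.352 -0.001  0.936]
 [-0.936  0.002  0.352]
 [-0.002 -1.    -0.   ]]
[[ 0.703  0.552 -0.449  1.028]
 [ 0.711 -0.555  0.432 -0.437]
 [-0.01  -0.623 -0.782  0.812]
 [ 0.     0.     0.     1.   ]]
[[ 0.981 -0.142  0.13   0.451]
 [-0.192 -0.713  0.675 -0.708]
 [-0.003 -0.687 -0.727  0.81 ]
 [ 0.     0.     0.     1.   ]]
```

View pics/scene0.png

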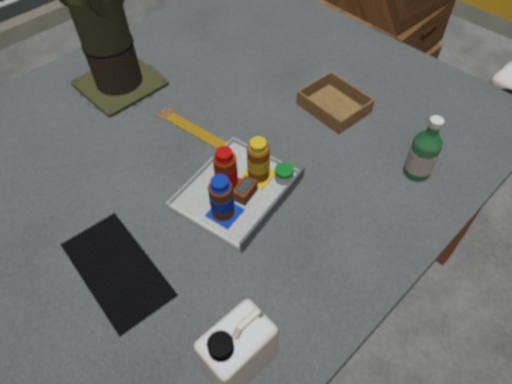

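View pics/side0.png

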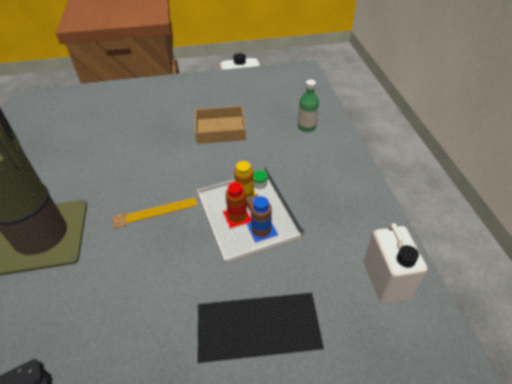

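Red bottle is in front, yellow is left (tin behind it), and blue is right. The side mat is on the -y side and the carton on the +y side. Next I measure the positions.

```bash
cat > m.py <<'E'
from h import *
import sys
def meas(s):
    W=cloud(s);hsv=cv2.cvtColor(s['img'],cv2.COLOR_RGB2HSV)
    H,S,V=[hsv[...,i].astype(int) for i in range(3)];z=W[...,2]
    cols={'red':((H<6)|(H>174))&(S>150)&(V>90),'blue':(H>105)&(H<128)&(S>140)&(V>80),'yellow':(H>21)&(H<32)&(S>150)&(V>110),'green':(H>50)&(H<80)&(S>120)}
    ok=(W[...,0]>.3)&(W[...,0]<.85)&(abs(W[...,1])<.5)
    for k,m in cols.items():
        top=m&ok&(z>(.035 if k=='green' else .112))&(z<.14)
        p=W[top]
        if len(p)>5:
            c,rad=cv2.minEnclosingCircle(p[:,:2].astype(np.float32))
            q=p[p[:,2]>np.median(p[:,2])-.004]
            print(k,'top n',len(p),'circ',np.round(c,4),round(rad,4),'mid',((q.min(0)+q.max(0))/2).round(4),'z',np.median(p[:,2]).round(4))
        fl=m&ok&(z>.004)&(z<.018); p=W[fl]
        if len(p)>5: print('  square n',len(p),cv2.minAreaRect(p[:,:2].astype(np.float32)*1000),np.median(p[:,2]).round(4))
    return W,H,S,V
if __name__=='__main__':
    for n in('scene','side'):
        s=dict(np.load(n+'0.npz'));print(n);W,H,S,V=meas(s);z=W[...,2]
        xy=W[...,:2]
        def rect(m,lab):
            m=m.astype(np.uint8);nn,l,st,_=cv2.connectedComponentsWithStats(m)
            i=1+np.argmax(st[1:,4]);p=W[l==i];print(lab,len(p),cv2.minAreaRect(p[:,:2].astype(np.float32)*1000),'z',np.nanmedian(p[:,2]).round(4),np.nanmax(p[:,2]).round(4))
        rect((V<50)&(abs(z)<.01)&(W[...,0]<.85)&(W[...,0]>.25)&(W[...,1]<-.1)&(W[...,1]>-.5),'sidemat')
        rect((H>8)&(H<22)&(S>60)&(z>.001)&(z<.06)&(W[...,1]>.1)&(W[...,0]>.3),'carton')
        rect((S<40)&(V>140)&(z>.003)&(z<.012)&(W[...,0]<.85)&(W[...,0]>.25)&(abs(W[...,1])<.3),'traywhite')
        rect((z>.025)&(z<.06)&(H<20)&(S>40)&(W[...,0]<.65)&(W[...,0]>.25)&(abs(W[...,1])<.3),'cage?')
E
python3 m.py
```

```text
scene
red top n 192 circ [ 0.5062 -0.0371] 0.0183 mid [ 0.5057 -0.0373  0.1217] z 0.1219
  square n 7 ((515.97705078125, -8.654258728027344), (2.429701566696167, 7.510799407958984), 45.51458740234375) 0.0125
blue top n 223 circ [ 0.5584 -0.0955] 0.0189 mid [ 0.5598 -0.0965  0.1217] z 0.1218
  square n 192 ((560.98193359375, -93.31385803222656), (59.637271881103516, 60.12162399291992), 10.570246696472168) 0.0124
yellow top n 173 circ [0.5392 0.0343] 0.0179 mid [0.5388 0.0343 0.1221] z 0.1219
  square n 325 ((433.45751953125, 27.68423080444336), (264.22021484375, 61.07856369018555), 4.845123767852783) 0.0073
green top n 206 circ [0.5861 0.0713] 0.0224 mid [0.5864 0.0702 0.0443] z 0.0444
sidemat 6797 ((504.6405944824219, -340.48529052734375), (125.61039733886719, 257.06585693359375), 84.95333099365234) z 0.0043 0.0091
carton 2789 ((504.57598876953125, 353.98321533203125), (135.0830078125, 161.99122619628906), 85.575439453125) z 0.017 0.0503
traywhite 2521 ((526.9525146484375, -48.294219970703125), (190.38717651367188, 197.99217224121094), 11.04858112335205) z 0.0094 0.012
cage? 410 ((54
[... 627 characters left out ...]
.7476806640625, 39.29951477050781), (257.0107116699219, 29.021345138549805), 5.012537956237793) 0.0045
green top n 235 circ [0.6921 0.1726] 0.1736 mid [0.6901 0.1775 0.088 ] z 0.0426
sidemat 6522 ((504.6542663574219, -343.75958251953125), (125.5905532836914, 253.19833374023438), 85.19609832763672) z 0.0008 0.0057
carton 1355 ((503.8951721191406, 350.6593017578125), (139.35336303710938, 157.7976531982422), 85.8447036743164) z 0.0193 0.046
traywhite 2599 ((531.7438354492188, -28.802078247070312), (199.8301239013672, 237.82762145996094), 10.834633827209473) z 0.0056 0.012
cage? 259 ((498.89678955078125, 288.1613464355469), (14.12382698059082, 158.6848602294922), 87.7226791381836) z 0.0347 0.045
```

Tray yaw is about +10.5°. Bottle centres are about red (0.505,-0.038), blue (0.557,-0.097) and yellow (0.537,0.033). I turn the tool to world axes so that tool x=+X, y=down, z=+Y.

```bash
python3 -m inch '[[0,0,0,0,-0.121,0],[0,0,0,0,-0.121,0],[0,0,0,0,-0.121,0],[0,0,0,0,-0.121,0],[0,0,0,0,-0.121,0],[0,0,0,0,-0.121,0],[0,0,0,0,-0.121,0],[0,0,0,0,-0.121,0],[0,0,0,0,-0.121,0],[0,0,0,0,-0.121,0],[0,0,0,0,0,0]]'
python3 - <<'E'
from h import *
st=r.get_state();print(st['q'].round(3),R.from_quat(st['eef_rot']).as_matrix().round(4))
E
```

```text
clock: 1.02
tool_pos: [0.2196, -0.5848, 0.2381]
eef_rot: [-0.707, -0.001, 0.001, 0.708]
contact_force: [0.5, -0.6, -0.4]
opening: 1.001
[ 1.429  0.73  -0.538  1.555  0.425  0.976  0.763] [[ 1.0e+00 -2.0e-04 -1.7e-03]
 [ 1.7e-03  1.2e-03  1.0e+00]
 [-2.0e-04 -1.0e+00  1.2e-03]]
```

```bash
python3 -m inch '[[15,0,36,0,0,0],[15,0,36,0,0,0],[15,0,36,0,0,0],[15,0,36,0,0,0],[15,0,36,0,0,0],[15,0,36,0,0,0],[15,0,36,0,0,0],[15,0,36,0,0,0],[15,0,36,0,0,0],[15,0,36,0,0,0],[15,0,36,0,0,0],[15,0,36,0,0,0]]' 64 20
python3 -m inch '[[15,0,36,0,0,0],[15,0,36,0,0,0],[15,0,36,0,0,0],[0,0,0,0,0,0],[0,0,0,0,0,0]]'
python3 - <<'E'
from h import *
st=r.get_state();print(st['tool_pos'],st['q'].round(3),R.from_quat(st['eef_rot']).as_matrix().round(4))
s=snap('wrist','w1');np.savez('w1.npz',tp=st['tool_pos'],tq=st['eef_rot'],**s);print(s['mtx'],s['tool_from_camera'].round(3))
E
```

```text
clock: 2.02
tool_pos: [0.4008, -0.1515, 0.2388]
eef_rot: [0.707, -0.002, 0.002, -0.707]
contact_force: [0.9, -0.5, 1.1]
opening: 0.726
clock: 2.43
tool_pos: [0.4464, -0.0426, 0.2388]
eef_rot: [-0.707, -0.001, 0.0, 0.707]
contact_force: [1.0, -1.3, -0.4]
opening: 0.728
[ 0.44639864 -0.04257164  0.23881205] [ 0.329  0.498 -0.502  2.066  0.38   0.666 -0.423] [[ 1.0e+00  8.0e-04 -1.7e-03]
 [ 1.7e-03  9.0e-04  1.0e+00]
 [ 8.0e-04 -1.0e+00  9.0e-04]]
[[297.31863964   0.         257.25262804]
 [  0.         297.31863964 187.54638957]
 [  0.           0.           1.        ]] [[ 1.    -0.001 -0.     0.001]
 [ 0.    -0.298  0.954 -0.145]
 [-0.001 -0.954 -0.298  0.078]
 [ 0.     0.     0.     1.   ]]
```

View pics/w1.png

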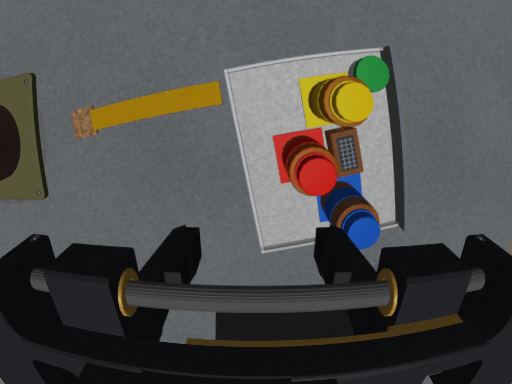

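Wrist view shows the tray, the cage at about (346,152), and the caps red (316,176), blue (361,229) and yellow (351,102). I measure these with the fisheye model.

```bash
cat > w.py <<'E'
from h import *
def wcloud(s,tp,tq):
    K=s['mtx'];z=s['range_z'].astype(float);h,w=z.shape
    u,v=np.meshgrid(np.arange(w),np.arange(h))
    a=(u-K[0,2])/K[0,0];b=(v-K[1,2])/K[1,1];th=np.hypot(a,b)+1e-9
    t=np.tan(np.minimum(th,1.5))/th
    P=np.stack([a*t*z,b*t*z,z,np.ones_like(z)],-1)
    T=np.eye(4);T[:3,:3]=R.from_quat(tq).as_matrix();T[:3,3]=tp
    W=(P@(T@s['tool_from_camera']).T)[...,:3];W[z==0]=np.nan
    return W
def masks(img):
    hsv=cv2.cvtColor(img,cv2.COLOR_RGB2HSV);H,S,V=[hsv[...,i].astype(int) for i in range(3)]
    return {'red':((H<6)|(H>174))&(S>170)&(V>90),'blue':(H>105)&(H<128)&(S>140)&(V>80),'yellow':(H>23)&(H<33)&(S>170)&(V>110),'green':(H>50)&(H<80)&(S>120)},H,S,V
def report(s,tp,tq,capz=.121,dz=.02):
    W=wcloud(s,tp,tq);M,H,S,V=masks(s['img']);z=W[...,2]
    ok=(W[...,0]>.3)&(W[...,0]<.85)&(abs(W[...,1])<.5)
    for k,m in M.items():
        p=W[m&ok&(z>capz-dz)&(z<capz+dz)]
        if k=='green': p=W[m&ok&(z>.035)&(z<.055)]
        if len(p)>10:
            zm=np.median(p[:,2]);p=p[p[:,2]>zm-.004]
            c,rad=cv2.minEnclosingCircle(p[:,:2].astype(np.float32));print(k,'top',np.round(c,4),round(rad,4),'mean',p.mean(0).round(4),'z',zm.round(4),len(p))
        p=W[m&ok&(z>.003)&(z<.02)]
        if len(p)>20 and k!='green': print('   square',cv2.minAreaRect(p[:,:2].astype(np.float32)*1000),np.median(p[:,2]).round(4))
    return W,H,S,V
if __name__=='__main__':
    d=dict(np.load('w1.npz'));W,H,S,V=report(d,d['tp'],d['tq'])
    m=np.zeros(H.shape,bool);m[115:185,320:375]=1
    p=W[m&(W[...,2]>.036)&(W[...,2]<.05)];print('cage',cv2.minAreaRect(p[:,:2].astype(np.float32)*1000),np.median(p[:,2]))
    for u,v in((228,72),(383,50),(397,226),(263,249)): print(u,v,W[v,u].round(3))
E
python3 w.py
```

```text
red top [ 0.5033 -0.0363] 0.0189 mean [ 0.5031 -0.0359  0.1195] z 0.1194 1156
   square ((505.15533447265625, -50.50759506225586), (62.45926284790039, 89.29374694824219), 10.111202239990234) 0.0097
blue top [ 0.5572 -0.0956] 0.0188 mean [ 0.5571 -0.0948  0.1195] z 0.1194 781
   square ((557.4171142578125, -93.1717529296875), (84.3367919921875, 40.543033599853516), 42.34905242919922) 0.0096
yellow top [0.5354 0.0351] 0.019 mean [0.5347 0.0349 0.1197] z 0.1196 1172
   square ((534.2654418945312, 35.27570724487305), (62.48628234863281, 62.80617141723633), 10.40776252746582) 0.0097
green top [0.5836 0.0713] 0.0224 mean [0.5836 0.0717 0.0417] z 0.0417 888
cage ((552.0060424804688, -16.600414276123047), (39.2490234375, 82.05328369140625), 21.102359771728516) 0.04079338143257
228 72 [0.411 0.068 0.014]
383 50 [0.607 0.105 0.019]
397 226 [ 0.663 -0.146 -0.001]
263 249 [ 0.455 -0.168  0.019]
```

```bash
python3 -m inch '[[29,0,3,0,0,0],[28,0,3,0,0,0],[0,0,0,0,0,0],[0,30,0,0,0,0],[0,30,0,0,0,0],[0,0,0,0,0,0]]'
python3 -m inch '[[0,30,0,0,0,0],[0,30,0,0,0,0],[0,25,0,0,0,0],[0,15,0,0,0,0],[0,11,0,0,0,0],[0,0,0,0,0,0],[0,0,0,0,0,0]]'
```

```text
clock: 2.98
tool_pos: [0.4983, -0.0421, 0.1747]
eef_rot: [0.708, -0.005, -0.002, -0.706]
contact_force: [-0.7, -0.2, -0.2]
opening: 0.726
clock: 3.57
tool_pos: [0.5024, -0.0405, 0.0684]
eef_rot: [0.707, -0.001, 0.001, -0.707]
contact_force: [-0.4, -0.0, -1.0]
opening: 0.724
```

Run:
```python
from h import *
s=snap('wrist','w2')
```

```text
(no output)
```

View pics/w2.png

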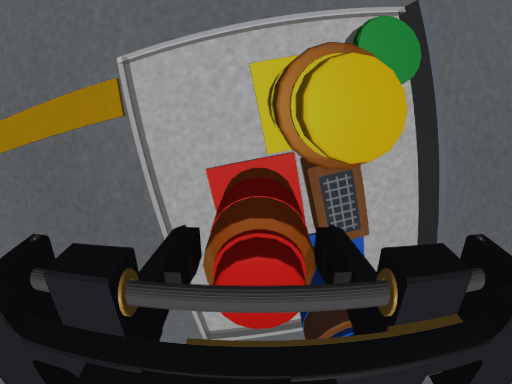

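The red bottle is between the fingers, and y is short by 4 mm. I correct that and close.

```bash
python3 -m inch '[[1,0,4,0,0,0],[0,0,0,0,0,0],[0,0,0,0,0,0]]'
python3 -m inch '[[0,0,0,0,0,0],[0,0,0,0,0,0],[0,0,0,0,0,0],[0,0,0,0,0,0],[0,0,0,0,0,0],[0,0,0,0,0,0]]' 40 25
```

```text
clock: 3.87
tool_pos: [0.5043, -0.035, 0.0686]
eef_rot: [-0.707, -0.0, -0.001, 0.707]
contact_force: [-0.1, -0.3, 0.7]
opening: 0.728
clock: 4.37
tool_pos: [0.5036, -0.0354, 0.0679]
eef_rot: [0.707, -0.0, 0.0, -0.707]
contact_force: [-1.8, 0.4, 5.3]
opening: 0.58
```

```bash
python3 -m inch '[[0,-15,0,0,0,0],[0,-30,0,0,0,0],[0,-35,0,0,0,0],[0,-35,0,0,0,0],[0,-20,0,0,0,0],[0,0,0,0,0,0]]'
python3 -m inch '[[-11,0,-37,0,0,0],[-11,0,-37,0,0,0],[-11,0,-37,0,0,0],[-11,0,-37,0,0,0],[-11,0,-37,0,0,0],[-11,0,-37,0,0,0],[-11,0,-38,0,0,0],[-11,0,-38,0,0,0],[0,0,0,0,0,0],[0,0,0,0,0,0]]'
```

```text
clock: 4.87
tool_pos: [0.5059, -0.0351, 0.2061]
eef_rot: [-0.707, -0.002, -0.003, 0.707]
contact_force: [0.3, 0.2, -2.9]
opening: 0.58
clock: 5.7
tool_pos: [0.4126, -0.3359, 0.2005]
eef_rot: [-0.707, 0.004, -0.002, 0.707]
contact_force: [0.9, 1.2, -2.8]
opening: 0.585
```

```bash
python3 -m inch '[[0,30,0,0,0,0],[0,35,0,0,0,0],[0,35,0,0,0,0],[0,20,0,0,0,0],[0,12,0,0,0,0],[2,4,0,0,0,0],[0,0,0,0,0,0],[0,0,0,0,0,0]]'
python3 -m inch '[[0,2,0,0,0,0],[0,0,0,0,0,0],[0,0,0,0,0,0]]'
```

```text
clock: 6.37
tool_pos: [0.4182, -0.3322, 0.0668]
eef_rot: [-0.707, -0.0, 0.0, 0.707]
contact_force: [-0.9, -0.4, -2.7]
opening: 0.582
clock: 6.62
tool_pos: [0.4176, -0.3334, 0.0654]
eef_rot: [0.707, -0.0, 0.001, -0.707]
contact_force: [-0.2, -0.4, -2.8]
opening: 0.581
```

```bash
python3 -m inch '[[0,4,0,0,0,0],[0,0,0,0,0,0],[0,0,0,0,0,0]]'
python3 -m inch '[[0,2,0,0,0,0],[0,0,0,0,0,0],[0,0,0,0,0,0]]'
```

```text
clock: 6.87
tool_pos: [0.4171, -0.3332, 0.0607]
eef_rot: [0.707, -0.0, 0.0, -0.707]
contact_force: [-0.2, 0.0, -2.8]
opening: 0.584
clock: 7.12
tool_pos: [0.4172, -0.3334, 0.0598]
eef_rot: [0.708, -0.0, 0.0, -0.707]
contact_force: [-1.5, 0.8, 7.9]
opening: 0.582
```

Contact. Release and lift.

```bash
python3 -m inch '[[0,0,0,0,0,0],[0,0,0,0,0,0],[0,0,0,0,0,0],[0,0,0,0,0,0]]' 66
python3 -m inch '[[0,-20,0,0,0,0],[0,-30,0,0,0,0],[0,-35,0,0,0,0],[0,-35,0,0,0,0],[0,-20,0,0,0,0],[0,0,0,0,0,0],[0,0,0,0,0,0]]'
python3 - <<'E'
from w import *
st=r.get_state();s=snap('wrist','w3');report(s,st['tool_pos'],st['eef_rot'],.115);print(st['tool_pos'])
E
```

```text
clock: 7.45
tool_pos: [0.4175, -0.3333, 0.0587]
eef_rot: [0.707, -0.0, 0.0, -0.707]
contact_force: [0.3, 0.5, -0.1]
opening: 0.755
clock: 8.03
tool_pos: [0.4177, -0.3337, 0.1995]
eef_rot: [0.708, 0.0, 0.001, -0.707]
contact_force: [-0.6, 0.3, 0.4]
opening: 0.749
red top [ 0.4176 -0.3338] 0.019 mean [ 0.4177 -0.3331  0.1115] z 0.1115 1523
[ 0.41769759 -0.33366298  0.19950508]
```

View pics/w3.png

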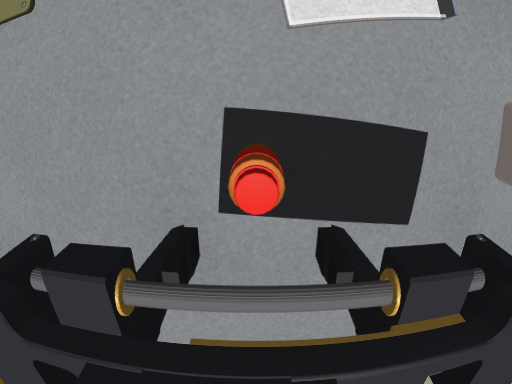

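Red is upright on the mat at (258,185). Blue is next.

```bash
python3 -m inch '[[20,0,34,0,0,0],[20,0,34,0,0,0],[20,0,34,0,0,0],[20,0,34,0,0,0],[20,0,34,0,0,0],[20,0,34,0,0,0],[20,0,34,0,0,0],[0,0,0,0,0,0],[0,0,0,0,0,0],[0,0,0,0,0,0]]'
```

```text
clock: 8.92
tool_pos: [0.5562, -0.0959, 0.197]
eef_rot: [0.707, -0.002, -0.001, -0.707]
contact_force: [-0.5, -1.0, -0.7]
opening: 0.75
```

```bash
python3 -m inch '[[0,30,0,0,0,0],[0,35,0,0,0,0],[1,30,0,0,0,0],[0,20,0,0,0,0],[0,14,0,0,0,0],[0,0,0,0,0,0],[0,0,0,0,0,0]]'
python3 -m inch '[[0,0,0,0,0,0],[0,0,0,0,0,0],[0,0,0,0,0,0],[0,0,0,0,0,0],[0,0,0,0,0,0],[0,0,0,0,0,0]]' 40 25
```

```text
clock: 9.5
tool_pos: [0.557, -0.0971, 0.0688]
eef_rot: [0.707, -0.002, 0.0, -0.707]
contact_force: [0.8, -0.4, 1.3]
opening: 0.746
clock: 10.0
tool_pos: [0.5587, -0.0958, 0.0707]
eef_rot: [0.707, -0.0, 0.001, -0.707]
contact_force: [-2.8, 0.6, 6.7]
opening: 0.582
```

```bash
python3 -m inch '[[0,-15,0,0,0,0],[0,-30,0,0,0,0],[0,-35,0,0,0,0],[0,-35,0,0,0,0],[0,-20,0,0,0,0],[0,0,0,0,0,0]]'
python3 -m inch '[[5,0,-36,0,0,0],[5,0,-36,0,0,0],[5,0,-36,0,0,0],[6,0,-36,0,0,0],[6,0,-36,0,0,0],[6,0,-37,0,0,0],[6,0,-37,0,0,0],[0,0,0,0,0,0],[0,0,0,0,0,0],[0,0,0,0,0,0]]'
```

```text
clock: 10.5
tool_pos: [0.5616, -0.0951, 0.2094]
eef_rot: [0.707, 0.003, 0.004, -0.707]
contact_force: [0.1, 0.6, -2.6]
opening: 0.579
clock: 11.33
tool_pos: [0.5967, -0.3484, 0.2032]
eef_rot: [-0.706, 0.001, 0.0, 0.708]
contact_force: [-0.6, 0.4, -2.2]
opening: 0.585
```

```bash
python3 -m inch '[[0,30,0,0,0,0],[0,35,0,0,0,0],[0,35,0,0,0,0],[0,20,0,0,0,0],[0,14,0,0,0,0],[0,3,0,0,0,0],[0,0,0,0,0,0],[0,0,0,0,0,0]]'
python3 -m inch '[[0,2,0,0,0,0],[0,0,0,0,0,0],[0,0,0,0,0,0]]'
```

```text
clock: 12.0
tool_pos: [0.5987, -0.349, 0.0693]
eef_rot: [0.707, 0.001, 0.001, -0.707]
contact_force: [0.6, 0.6, -1.7]
opening: 0.587
clock: 12.25
tool_pos: [0.5979, -0.3497, 0.0669]
eef_rot: [0.707, 0.0, 0.001, -0.707]
contact_force: [0.2, -0.1, -1.7]
opening: 0.584
```

```bash
python3 -m inch '[[0,4,0,0,0,0],[0,0,0,0,0,0],[0,0,0,0,0,0]]'
python3 -m inch '[[0,2,0,0,0,0],[0,0,0,0,0,0],[0,0,0,0,0,0]]'
```

```text
clock: 12.5
tool_pos: [0.5979, -0.3498, 0.0625]
eef_rot: [0.707, 0.0, 0.001, -0.707]
contact_force: [0.0, -1.3, 2.6]
opening: 0.583
clock: 12.75
tool_pos: [0.5979, -0.35, 0.0624]
eef_rot: [0.708, -0.0, 0.001, -0.706]
contact_force: [-4.0, 0.4, 14.1]
opening: 0.584
```

```bash
python3 -m inch '[[0,-1,0,0,0,0],[0,0,0,0,0,0],[0,0,0,0,0,0],[0,0,0,0,0,0]]' 66
python3 -m inch '[[0,-20,0,0,0,0],[0,-30,0,0,0,0],[0,-35,0,0,0,0],[0,-35,0,0,0,0],[0,-16,0,0,0,0],[0,0,0,0,0,0],[0,0,0,0,0,0]]'
python3 -m inch '[[-6,0,38,0,0,0],[-6,0,38,0,0,0],[-6,0,38,0,0,0],[-6,0,38,0,0,0],[-6,0,38,0,0,0],[-6,0,39,0,0,0],[-6,0,39,0,0,0],[-7,0,39,0,0,0],[-7,0,39,0,0,0],[-7,0,39,0,0,0],[0,0,0,0,0,0],[0,0,0,0,0,0]]'
python3 - <<'E'
from w import *
st=r.get_state();s=snap('wrist','w4');report(s,st['tool_pos'],st['eef_rot'],.12);print(st['tool_pos'])
E
```

```text
clock: 13.08
tool_pos: [0.5972, -0.3492, 0.0603]
eef_rot: [-0.707, 0.0, -0.0, 0.707]
contact_force: [0.5, 1.2, -0.5]
opening: 0.752
clock: 13.67
tool_pos: [0.5976, -0.3495, 0.1972]
eef_rot: [0.707, 0.0, 0.001, -0.707]
contact_force: [-0.2, 0.4, -0.4]
opening: 0.748
clock: 14.67
tool_pos: [0.5331, 0.0387, 0.1953]
eef_rot: [-0.707, -0.001, 0.003, 0.707]
contact_force: [0.6, 0.1, -0.8]
opening: 0.754
   square ((503.308349609375, -38.29241180419922), (62.67102813720703, 65.68914031982422), 10.93673324584961) 0.0097
   square ((559.9500732421875, -94.52310180664062), (63.147926330566406, 66.53292846679688), 10.913037300109863) 0.0096
yellow top [0.5359 0.0357] 0.0189 mean [0.5358 0.0357 0.1197] z 0.1196 1561
   square ((534.0862426757812, 39.937992095947266), (62.838687896728516, 53.98057174682617), 10.825867652893066) 0.0097
green top [0.5837 0.0714] 0.0224 mean [0.5832 0.0716 0.0417] z 0.0417 1390
[0.53307937 0.0387187  0.19531377]
```

View pics/w4.png

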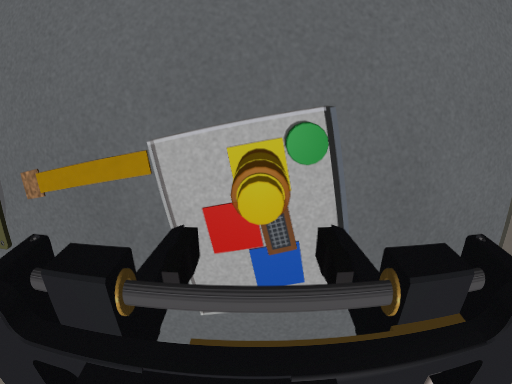

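The red and blue squares are free and yellow is below the gripper at (260,198). I go down on yellow.

```bash
python3 -m inch '[[2,0,-3,0,0,0],[0,30,0,0,0,0],[0,35,0,0,0,0],[0,30,0,0,0,0],[0,18,0,0,0,0],[0,10,0,0,0,0],[0,0,0,0,0,0],[0,0,0,0,0,0]]'
```

```text
clock: 15.38
tool_pos: [0.5369, 0.0314, 0.0736]
eef_rot: [0.707, -0.001, 0.001, -0.707]
contact_force: [0.1, 0.8, 0.5]
opening: 0.749
```

```bash
python3 -m inch '[[-1,4,4,0,0,0],[0,0,0,0,0,0],[0,0,0,0,0,0]]'
python3 -m inch '[[0,0,0,0,0,0],[0,0,0,0,0,0],[0,0,0,0,0,0],[0,0,0,0,0,0],[0,0,0,0,0,0],[0,0,0,0,0,0]]' 40 25
```

```text
clock: 15.63
tool_pos: [0.5362, 0.0372, 0.0706]
eef_rot: [-0.707, -0.0, -0.001, 0.707]
contact_force: [0.0, -0.4, 0.7]
opening: 0.749
clock: 16.13
tool_pos: [0.5358, 0.0366, 0.0701]
eef_rot: [0.707, -0.0, 0.001, -0.707]
contact_force: [-1.5, -0.6, 6.0]
opening: 0.582
```

```bash
python3 -m inch '[[0,-15,0,0,0,0],[0,-30,0,0,0,0],[0,-35,0,0,0,0],[0,-35,0,0,0,0],[0,-20,0,0,0,0],[0,0,0,0,0,0]]'
python3 -m inch '[[-3,0,-38,0,0,0],[-3,0,-38,0,0,0],[-3,0,-38,0,0,0],[-3,0,-38,0,0,0],[-3,0,-38,0,0,0],[-3,0,-38,0,0,0],[-3,0,-38,0,0,0],[-3,0,-38,0,0,0],[-3,0,-38,0,0,0],[-3,0,-37,0,0,0],[0,0,0,0,0,0],[0,0,0,0,0,0]]'
```

```text
clock: 16.63
tool_pos: [0.5382, 0.0373, 0.2086]
eef_rot: [-0.707, -0.002, -0.003, 0.708]
contact_force: [0.6, 0.6, -1.7]
opening: 0.582
clock: 17.63
tool_pos: [0.503, -0.3454, 0.2024]
eef_rot: [0.707, -0.004, 0.001, -0.707]
contact_force: [-0.2, 1.1, -2.0]
opening: 0.583
```

```bash
python3 -m inch '[[3,30,2,0,0,0],[0,35,0,0,0,0],[0,35,0,0,0,0],[0,20,0,0,0,0],[0,14,0,0,0,0],[0,3,0,0,0,0],[0,0,0,0,0,0],[0,0,0,0,0,0]]'
python3 -m inch '[[0,4,0,0,0,0],[0,0,0,0,0,0],[0,0,0,0,0,0]]'
```

```text
clock: 18.3
tool_pos: [0.509, -0.3393, 0.0681]
eef_rot: [-0.707, -0.0, -0.0, 0.707]
contact_force: [0.0, -0.3, -1.6]
opening: 0.583
clock: 18.55
tool_pos: [0.5086, -0.3404, 0.0644]
eef_rot: [0.707, -0.0, 0.001, -0.707]
contact_force: [0.5, -0.3, -1.7]
opening: 0.585
```

```bash
python3 -m inch '[[0,3,0,0,0,0],[0,0,0,0,0,0],[0,0,0,0,0,0]]'
python3 -m inch '[[0,0,0,0,0,0],[0,0,0,0,0,0]]'
```

```text
clock: 18.8
tool_pos: [0.5086, -0.3407, 0.0619]
eef_rot: [0.708, -0.0, 0.001, -0.707]
contact_force: [-1.5, 0.0, 4.7]
opening: 0.581
clock: 18.97
tool_pos: [0.5086, -0.3407, 0.0618]
eef_rot: [0.708, -0.0, 0.001, -0.707]
contact_force: [-1.7, 0.7, 5.4]
opening: 0.583
```

Contact. I release and lift, and while above the mat I check all three bottles.

```bash
python3 -m inch '[[0,0,0,0,0,0],[0,0,0,0,0,0],[0,0,0,0,0,0],[0,0,0,0,0,0]]' 66
python3 -m inch '[[0,-20,0,0,0,0],[0,-30,0,0,0,0],[0,-35,0,0,0,0],[0,-35,0,0,0,0],[0,-16,0,0,0,0],[0,0,0,0,0,0],[0,0,0,0,0,0]]'
python3 - <<'E'
from w import *
st=r.get_state();s=snap('wrist','w5');report(s,st['tool_pos'],st['eef_rot'],.113);print(st['tool_pos'])
E
```

```text
clock: 19.3
tool_pos: [0.5084, -0.3403, 0.0607]
eef_rot: [0.707, -0.0, 0.0, -0.707]
contact_force: [-0.1, -0.6, -0.6]
opening: 0.744
clock: 19.88
tool_pos: [0.5086, -0.3405, 0.1974]
eef_rot: [0.707, 0.0, 0.001, -0.707]
contact_force: [-0.3, 1.1, -0.4]
opening: 0.75
red top [ 0.418  -0.3339] 0.0189 mean [ 0.4189 -0.333   0.1115] z 0.1114 1345
blue top [ 0.5969 -0.3497] 0.019 mean [ 0.596  -0.3487  0.1115] z 0.1113 1289
yellow top [ 0.5092 -0.3418] 0.0189 mean [ 0.5089 -0.3414  0.1116] z 0.1115 1475
[ 0.50858955 -0.34054595  0.19738732]
```

View pics/w5.png

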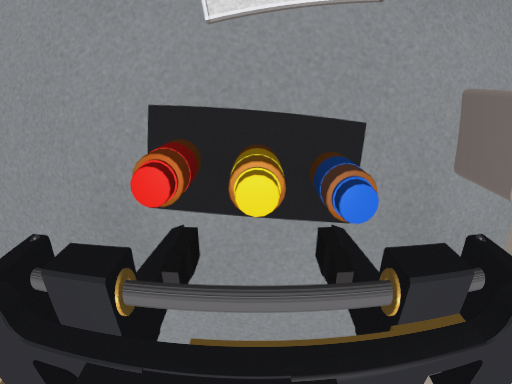

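All three stand upright on the mat, red (155,185), yellow (257,192) and blue (355,200). Next I look at the cage.

```bash
python3 -m inch '[[3,0,38,0,0,0],[3,0,38,0,0,0],[3,0,38,0,0,0],[3,0,38,0,0,0],[3,0,38,0,0,0],[3,0,38,0,0,0],[3,0,37,0,0,0],[0,0,0,0,0,0],[0,0,0,0,0,0],[0,0,0,0,0,0]]' 56
python3 - <<'E'
from w import *
st=r.get_state();s=snap('wrist','w6');W,H,S,V=report(s,st['tool_pos'],st['eef_rot'],.113);print(st['tool_pos'])
m=(W[...,2]>.034)&(W[...,2]<.05)&(abs(W[...,0]-.55)<.05)&(abs(W[...,1]+.025)<.05)&~((H>50)&(H<80)&(S>120))
n,l,stt,_=cv2.connectedComponentsWithStats(m.astype(np.uint8));i=1+np.argmax(stt[1:,4]);p=W[l==i]
print(stt[i],'cage',cv2.minAreaRect(p[:,:2].astype(np.float32)*1000),np.median(p[:,2]),p.mean(0))
E
```

```text
clock: 20.77
tool_pos: [0.5286, -0.0759, 0.1954]
eef_rot: [0.707, -0.001, -0.001, -0.707]
contact_force: [-0.2, -0.8, 0.5]
opening: 0.636
   square ((503.37078857421875, -37.76728057861328), (62.776512145996094, 62.91374969482422), 10.898613929748535) 0.0097
   square ((560.21240234375, -94.01648712158203), (63.1768684387207, 63.98005294799805), 10.678308486938477) 0.0096
   square ((535.176513671875, 35.68588638305664), (63.1005744934082, 63.1290397644043), 10.953442573547363) 0.0098
green top [0.584  0.0705] 0.0226 mean [0.5834 0.0701 0.0417] z 0.0417 1401
[ 0.52859591 -0.07592469  0.19535682]
[ 262   96   44   61 1789] cage ((556.2649536132812, -27.050029754638672), (33.80746078491211, 56.672264099121094), 14.03806209564209) 0.0408353932061809 [ 0.55590358 -0.0266971   0.04080529]
```

View pics/w6.png

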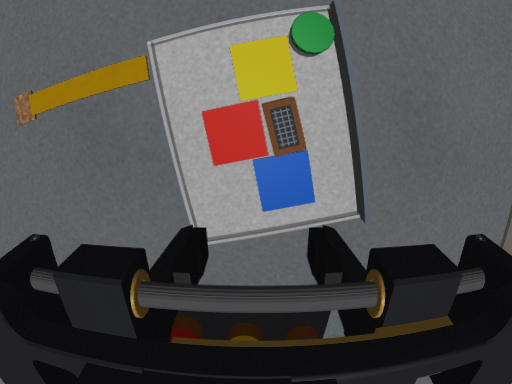

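Now the cage: centre (0.5563,-0.0270), yaw 14°, top 0.041, and its size matches. The squares are measured too: red (0.5034,-0.0378), blue (0.5602,-0.0940), yellow (0.5352,0.0357).

```bash
python3 -m inch '[[0,0,0,0,-0.122,0],[0,0,0,0,-0.122,0],[20,0,20,0,0,0],[19,0,21,0,0,0],[0,0,0,0,0,0],[0,30,0,0,0,0],[0,30,0,0,0,0],[0,20,0,0,0,0],[0,0,0,0,0,0],[0,0,0,0,0,0]]'
cat > g.py <<'E'
from h import *
import sys
# remaining delta in tool axes (mm) to world target x y z
t=np.array([float(a) for a in sys.argv[1:4]]);st=r.get_state();M=R.from_quat(st['eef_rot']).as_matrix()
print('pos',st['tool_pos'].round(4),'tool delta mm',(M.T@(t-st['tool_pos'])*1000).round(1),'yaw',np.degrees(np.arctan2(M[1,0],M[0,0])).round(2),'down',M[:,1].round(4),'open',round(st['opening']*88.1,1))
E
python3 g.py .5563 -.027 .016
```

```text
clock: 21.65
tool_pos: [0.5566, -0.0278, 0.1158]
eef_rot: [0.702, 0.084, -0.086, -0.702]
contact_force: [0.2, 0.5, 0.7]
opening: 0.635
pos [ 0.5566 -0.0278  0.1158] tool delta mm [ 0.2 99.8  0.9] yaw 13.81 down [-2.9e-03 -9.0e-04 -1.0e+00] open 55.9
```

```bash
python3 -m inch '[[0,30,0,0,0,0],[0,30,1,0,0,0],[0,20,0,0,0,0],[0,12,0,0,0,0],[0,5,0,0,0,0],[0,0,0,0,0,0],[0,0,0,0,0,0]]'; python3 g.py .5563 -.027 .016
python3 - <<'E'
from h import *
snap('wrist','w7')
E
```

```text
clock: 22.23
tool_pos: [0.5583, -0.0253, 0.0209]
eef_rot: [0.702, 0.086, -0.085, -0.702]
contact_force: [0.1, 0.9, 0.6]
opening: 0.638
pos [ 0.5583 -0.0253  0.0209] tool delta mm [-2.4  4.9 -1.1] yaw 13.89 down [ 0.0021  0.     -1.    ] open 56.2
```

View pics/w7.png

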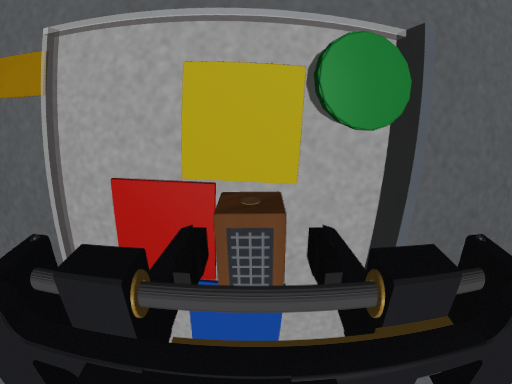

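The cage (250,240) is centred between the fingers, with its faces parallel to the pads. Small correction, then close.

```bash
python3 -m inch '[[-2,4,-1,0,0,0],[0,0,0,0,0,0],[0,0,0,0,0,0]]'; python3 -m inch '[[0,0,0,0,0,0],[0,0,0,0,0,0],[0,0,0,0,0,0],[0,0,0,0,0,0],[0,0,0,0,0,0],[0,0,0,0,0,0]]' 24 20; python3 g.py .5563 -.027 .016
```

```text
clock: 22.53
tool_pos: [0.5557, -0.0269, 0.0161]
eef_rot: [0.702, 0.086, -0.085, -0.702]
contact_force: [0.7, -0.1, 0.2]
opening: 0.639
clock: 23.03
tool_pos: [0.5557, -0.0266, 0.0158]
eef_rot: [0.702, 0.086, -0.086, -0.702]
contact_force: [-0.6, -1.6, 1.9]
opening: 0.38
pos [ 0.5557 -0.0266  0.0158] tool delta mm [ 0.5 -0.2 -0.6] yaw 13.93 down [ 1.e-04 -0.e+00 -1.e+00] open 33.5
```

```bash
python3 -m inch '[[0,-15,0,0,0,0],[0,-30,0,0,0,0],[0,-35,0,0,0,0],[0,-35,0,0,0,0],[0,-25,0,0,0,0],[0,0,0,0.0,0.107,0],[0,0,0,0.0,0.107,0],[0,0,0,0.0,0.107,0],[0,0,0,0,0,0],[0,0,0,0,0,0]]'; python3 g.py .504 .353 .16
python3 - <<'E'
from h import *
s=dict(np.load('scene0.npz'));W=cloud(s);p=W[120:180,405:440].reshape(-1,3);p=p[p[:,2]>.03];print(np.nanpercentile(p,[2,50,98],axis=0).round(3))
E
```

```text
clock: 23.87
tool_pos: [0.5554, -0.0266, 0.1557]
eef_rot: [0.707, -0.027, 0.026, -0.706]
contact_force: [-0.6, -0.1, -0.1]
opening: 0.383
pos [ 0.5554 -0.0266  0.1557] tool delta mm [-79.7  -4.5 374.7] yaw -4.29 down [-3.e-04 -6.e-04 -1.e+00] open 33.8
[[0.765 0.281 0.034]
 [0.797 0.293 0.1  ]
 [0.822 0.315 0.171]]
```

```bash
python3 -m inch '[[-8,0,37,0,0,0],[-8,0,37,0,0,0],[-8,0,37,0,0,0],[-8,0,37,0,0,0],[-8,0,37,0,0,0],[-8,0,37,0,0,0],[-8,0,37,0,0,0],[-8,0,37,0,0,0],[0,0,0,0,0,0],[0,0,0,0,0,0]]'
python3 - <<'E'
from w import *
st=r.get_state();s=snap('wrist','w8');tp,tq=st['tool_pos'],st['eef_rot'];np.savez('w8.npz',tp=tp,tq=tq,**s)
W=wcloud(s,tp,tq);z=W[...,2]
m=(z>.03)&(z<.06)&(W[...,1]>.25)&(W[...,0]>.35)&(W[...,0]<.65);m[230:]=0
n,l,stt,_=cv2.connectedComponentsWithStats(m.astype(np.uint8));i=1+np.argmax(stt[1:,4]);p=W[l==i]
print(stt[i],'carton rim',cv2.minAreaRect(p[:,:2].astype(np.float32)*1000),np.median(p[:,2]),p[:,:2].min(0),p[:,:2].max(0))
E
```

```text
clock: 24.7
tool_pos: [0.5134, 0.277, 0.1555]
eef_rot: [-0.706, 0.025, -0.024, 0.707]
contact_force: [-0.0, -1.8, -0.6]
opening: 0.382
[ 149   27  184  148 4847] carton rim ((503.20111083984375, 353.7130432128906), (130.46519470214844, 160.97520446777344), 85.80500030517578) 0.042947138171139376 [0.41871924 0.28394198] [0.58781682 0.42423915]
```

View pics/w8.png

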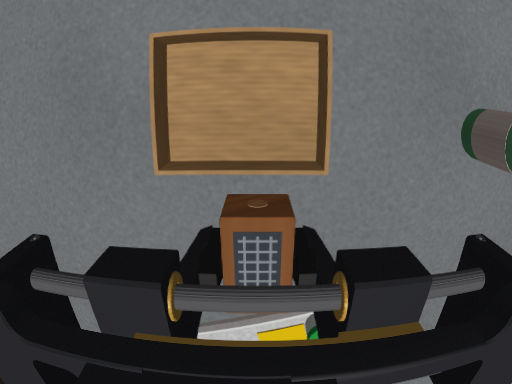

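The carton centre is (0.503,0.354) with yaw -4.2°, and the cage is held level with the mesh up.

```bash
python3 g.py .5032 .353 .06;  python3 -m inch '[[-5,0,25,0,0,0],[-6,0,25,0,0,0],[-5,0,25,0,0,0],[0,0,0,0,0,0],[0,0,0,0,0,0],[0,0,0,0,0,0]]'; python3 g.py .5032 .353 .018
```

```text
pos [0.5143 0.2738 0.1552] tool delta mm [-16.8  95.2  78.2] yaw -4.25 down [-9.e-04 -9.e-04 -1.e+00] open 34.2
clock: 25.25
tool_pos: [0.5056, 0.3466, 0.1552]
eef_rot: [0.708, -0.028, 0.028, -0.705]
contact_force: [0.6, -0.7, -0.2]
opening: 0.387
pos [0.5056 0.3466 0.1552] tool delta mm [ -2.9 137.2   6.6] yaw -4.57 down [-2.e-04 -3.e-03 -1.e+00] open 34.1
```

```bash
python3 -m inch '[[-3,30,6,0,0,0],[0,35,0,0,0,0],[0,35,0,0,0,0],[0,20,0,0,0,0],[0,12,0,0,0,0],[0,0,0,0,0,0],[0,0,0,0,0,0],[0,0,0,0,0,0]]'; python3 g.py .5032 .353 .0125
```

```text
clock: 25.92
tool_pos: [0.5035, 0.3558, 0.0252]
eef_rot: [-0.706, 0.027, -0.029, 0.707]
contact_force: [0.3, -0.1, 0.1]
opening: 0.387
pos [0.5035 0.3558 0.0252] tool delta mm [-0.1 12.7 -2.9] yaw -4.52 down [ 0.0022  0.0014 -1.    ] open 34.1
```

```bash
python3 -m inch '[[0,5,0,0,0,0],[0,3,0,0,0,0],[0,0,0,0,0,0],[0,0,0,0,0,0]]'; python3 -m inch '[[0,3,0,0,0,0],[0,0,0,0,0,0],[0,0,0,0,0,0]]';python3 -m inch '[[0,2,0,0,0,0],[0,0,0,0,0,0],[0,0,0,0,0,0]]'
```

```text
clock: 26.25
tool_pos: [0.5023, 0.3557, 0.0159]
eef_rot: [-0.707, 0.027, -0.028, 0.707]
contact_force: [-0.5, -0.4, -1.0]
opening: 0.387
clock: 26.5
tool_pos: [0.5021, 0.3557, 0.0126]
eef_rot: [0.707, -0.028, 0.027, -0.706]
contact_force: [0.1, 0.7, 0.1]
opening: 0.384
clock: 26.75
tool_pos: [0.5024, 0.3559, 0.0117]
eef_rot: [-0.707, 0.027, -0.028, 0.707]
contact_force: [-0.8, -1.4, 7.6]
opening: 0.384
```

On the floor. Release, lift and check.

```bash
python3 -m inch '[[0,0,0,0,0,0],[0,0,0,0,0,0],[0,0,0,0,0,0],[0,0,0,0,0,0]]' 50
python3 -m inch '[[0,-20,0,0,0,0],[0,-35,0,0,0,0],[0,-35,0,0,0,0],[0,-35,0,0,0,0],[0,-35,0,0,0,0],[0,-20,0,0,0,0],[0,0,0,0,0,0],[0,0,0,0,0,0]]'
python3 - <<'E'
from h import *
s=snap('scene','s9');s=snap('side','d9');img=np.vstack
a=cv2.imread('pics/s9.png')[50:230,150:450];b=cv2.imread('pics/d9.png')[60:370,150:350]
cv2.imwrite('pics/c9.png',cv2.resize(a,None,fx=2.5,fy=2.5))
E
python3 g.py .418 -.334 .2
```

```text
clock: 27.08
tool_pos: [0.5022, 0.3557, 0.0105]
eef_rot: [0.707, -0.028, 0.028, -0.707]
contact_force: [0.6, 0.5, -0.4]
opening: 0.565
clock: 27.75
tool_pos: [0.5028, 0.3559, 0.1916]
eef_rot: [-0.706, 0.027, -0.028, 0.707]
contact_force: [-0.6, 0.3, -0.4]
opening: 0.569
pos [0.5016 0.3549 0.1893] tool delta mm [ -29.7   -9.1 -693.3] yaw -4.47 down [-0.0018 -0.002  -1.    ] open 49.7
```

View pics/c9.png

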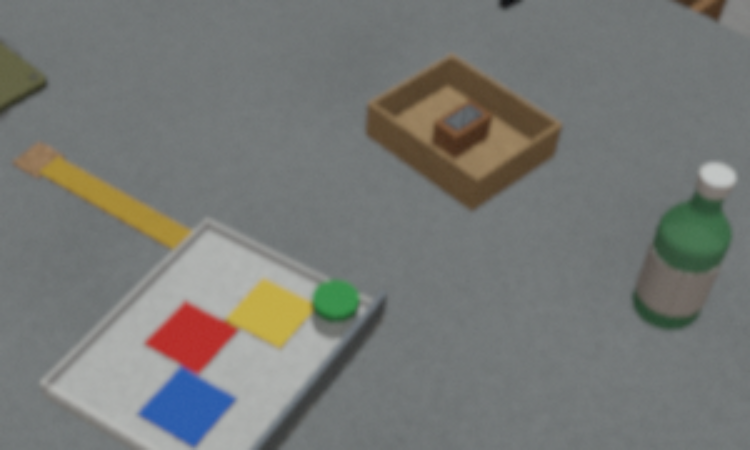

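View pics/d9.png

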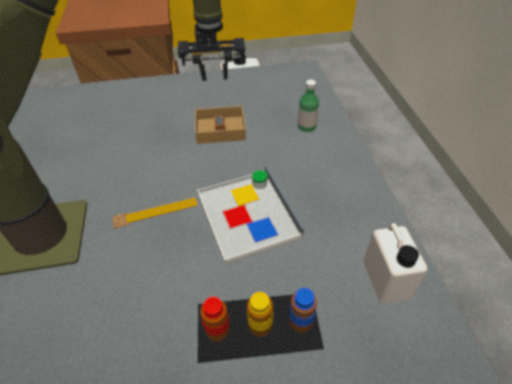

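Cage is flat in the carton with the mesh up. The bottles are upright on the mat. Yellow goes back first.

```bash
python3 -m inch '[[0,-8,0,0,-0.078,0],[0,0,-30,0,0,0],[0,0,-38,0,0,0],[0,0,-39,0,0,0],[0,0,-39,0,0,0],[0,0,-39,0,0,0],[0,0,-39,0,0,0],[0,0,-39,0,0,0],[1,0,-39,0,0,0],[1,0,-39,0,0,0],[1,0,-39,0,0,0],[1,0,-39,0,0,0]]' 68 25
python3 -m inch '[[1,0,-39,0,0,0],[1,0,-39,0,0,0],[1,0,-39,0,0,0],[0,0,-39,0,0,0],[0,0,-39,0,0,0],[0,0,-39,0,0,0],[0,0,-30,0,0,0],[0,0,0,0,0,0],[0,0,0,0,0,0],[0,0,0,0,0,0]]'
python3 g.py .509 -.3412 .0615
```

```text
clock: 28.85
tool_pos: [0.5049, -0.0652, 0.1971]
eef_rot: [-0.707, 0.001, 0.001, 0.707]
contact_force: [1.1, 0.0, -0.2]
opening: 0.771
clock: 29.68
tool_pos: [0.5088, -0.3256, 0.1973]
eef_rot: [-0.706, 0.0, 0.001, 0.708]
contact_force: [0.4, 1.0, -0.3]
opening: 0.769
pos [ 0.5088 -0.3256  0.1973] tool delta mm [  0.5 135.7 -15.9] yaw 0.07 down [-0.002   0.0027 -1.    ] open 67.7
```

```bash
python3 -m inch '[[0,0,-15,0,0,0],[0,30,0,0,0,0],[0,30,0,0,0,0],[0,0,0,0,0,0],[0,0,0,0,0,0]]'; python3 g.py .509 -.3412 .0625
```

```text
clock: 30.1
tool_pos: [0.5087, -0.3396, 0.1376]
eef_rot: [-0.706, -0.0, 0.002, 0.708]
contact_force: [0.4, 0.0, 1.0]
opening: 0.77
pos [ 0.5087 -0.3396  0.1376] tool delta mm [ 0.6 75.1 -1.8] yaw 0.2 down [-0.0034  0.0029 -1.    ] open 67.8
```

```bash
python3 -m inch '[[0,30,-1,0,0,0],[0,25,-1,0,0,0],[0,15,0,0,0,0],[0,4,0,0,0,0],[0,0,0,0,0,0],[0,0,0,0,0,0]]'; python3 g.py .509 -.3412 .0625;python3 -m inch '[[0,0,0,0,0,0],[0,0,0,0,0,0],[0,0,0,0,0,0],[0,0,0,0,0,0],[0,0,0,0,0,0],[0,0,0,0,0,0]]' 40 25
```

```text
clock: 30.6
tool_pos: [0.5108, -0.344, 0.0665]
eef_rot: [0.707, 0.001, 0.001, -0.707]
contact_force: [-0.4, 0.1, 0.7]
opening: 0.77
pos [ 0.5108 -0.344   0.0665] tool delta mm [-1.8  4.   2.8] yaw 0.05 down [ 2.7e-03 -8.0e-04 -1.0e+00] open 67.8
clock: 31.1
tool_pos: [0.5096, -0.3447, 0.0659]
eef_rot: [0.707, 0.0, 0.0, -0.707]
contact_force: [-2.2, 0.6, 6.3]
opening: 0.58
```

```bash
python3 -m inch '[[0,-15,0,0,0,0],[0,-30,0,0,0,0],[0,-35,0,0,0,0],[0,-35,0,0,0,0],[0,-25,0,0,0,0],[0,0,0,0,0,0]]'
python3 -m inch '[[3,0,38,0,0,0],[3,0,38,0,0,0],[3,0,38,0,0,0],[3,0,38,0,0,0],[3,0,38,0,0,0],[3,0,38,0,0,0],[2,0,38,0,0,0],[2,0,38,0,0,0],[2,0,38,0,0,0],[2,0,35,0,0,0],[0,0,0,0,0,0],[0,0,0,0,0,0]]'
python3 g.py .5352 .0327 .0735
python3 - <<'E'
from w import *
st=r.get_state();s=snap('wrist','w10');report(s,st['tool_pos'],st['eef_rot'],.25,.04)
E
```

```text
clock: 31.6
tool_pos: [0.5125, -0.3453, 0.2104]
eef_rot: [0.709, 0.003, 0.003, -0.706]
contact_force: [1.3, 0.1, -1.6]
opening: 0.584
clock: 32.6
tool_pos: [0.5346, 0.0357, 0.204]
eef_rot: [-0.707, -0.002, 0.002, 0.708]
contact_force: [-0.6, -1.8, -2.3]
opening: 0.582
pos [0.5346 0.0357 0.204 ] tool delta mm [  0.7 130.5  -3.2] yaw 0.33 down [-0.0011  0.0011 -1.    ] open 51.2
   square ((473.3201599121094, -23.06256103515625), (38.58635330200195, 18.74085807800293), 70.41500091552734) 0.0097
yellow top [0.5353 0.0416] 0.0225 mean [0.5357 0.0444 0.2507] z 0.2499 2596
   square ((534.8035278320312, 35.92595672607422), (62.603187561035156, 62.390689849853516), 10.996404647827148) 0.0096
green top [0.5836 0.0714] 0.0222 mean [0.5832 0.0715 0.0417] z 0.0417 1317
```

View pics/w10.png

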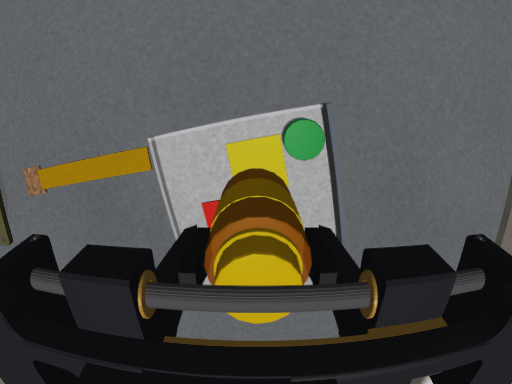

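Yellow is held upright over its square, with the tin clear at (304,139). I lower it.

```bash
python3 -m inch '[[1,30,-3,0,0,0],[0,35,0,0,0,0],[0,30,0,0,0,0],[0,20,0,0,0,0],[0,5,0,0,0,0],[0,0,0,0,0,0],[0,0,0,0,0,0],[0,0,0,0,0,0]]'
python3 g.py .5352 .0327 .0735
```

```text
clock: 33.32
tool_pos: [0.5373, 0.0293, 0.086]
eef_rot: [-0.707, -0.001, -0.001, 0.707]
contact_force: [-0.2, 0.1, -2.5]
opening: 0.585
pos [0.5373 0.0293 0.086 ] tool delta mm [-2.1 12.5  3.4] yaw -0.06 down [ 2.5e-03  2.0e-04 -1.0e+00] open 51.5
```

```bash
python3 -m inch '[[-2,4,3,0,0,0],[0,4,0,0,0,0],[0,0,0,0,0,0],[0,0,0,0,0,0]]'
python3 -m inch '[[0,3,0,0,0,0],[0,0,0,0,0,0],[0,0,0,0,0,0]]';python3 g.py .5352 .0327 .0735
```

```text
clock: 33.65
tool_pos: [0.5342, 0.0328, 0.0768]
eef_rot: [0.707, 0.0, -0.0, -0.707]
contact_force: [0.8, -0.2, -1.6]
opening: 0.586
clock: 33.9
tool_pos: [0.5346, 0.0328, 0.0739]
eef_rot: [-0.707, -0.0, -0.0, 0.707]
contact_force: [0.3, 0.5, 0.6]
opening: 0.585
pos [0.5346 0.0328 0.0739] tool delta mm [ 0.6  0.4 -0.1] yaw 0.01 down [ 7.e-04  0.e+00 -1.e+00] open 51.5
```

```bash
python3 -m inch '[[0,1,0,0,0,0],[0,0,0,0,0,0],[0,0,0,0,0,0]]'; python3 -m inch '[[0,0,0,0,0,0],[0,0,0,0,0,0],[0,0,0,0,0,0],[0,0,0,0,0,0]]' 66
python3 -m inch '[[0,-20,0,0,0,0],[0,-30,0,0,0,0],[0,-35,0,0,0,0],[0,-35,0,0,0,0],[0,-4,0,0,0,0],[0,0,0,0,0,0],[0,0,0,0,0,0]]'
python3 g.py .597 -.3497 .062
python3 - <<'E'
from w import *
st=r.get_state();s=snap('wrist','w11');report(s,st['tool_pos'],st['eef_rot'],.12)
E
```

```text
clock: 34.15
tool_pos: [0.5345, 0.0329, 0.0738]
eef_rot: [0.707, 0.0, 0.0, -0.707]
contact_force: [-2.5, 1.2, 10.0]
opening: 0.581
clock: 34.48
tool_pos: [0.5343, 0.0327, 0.0726]
eef_rot: [0.707, -0.0, -0.0, -0.707]
contact_force: [0.1, -0.2, -0.0]
opening: 0.751
clock: 35.07
tool_pos: [0.5339, 0.0323, 0.1962]
eef_rot: [0.707, -0.0, -0.0, -0.707]
contact_force: [0.7, 0.1, -0.6]
opening: 0.751
pos [0.5339 0.0323 0.1962] tool delta mm [  63.3  134.4 -381.9] yaw -0.02 down [-6.e-04 -6.e-04 -1.e+00] open 66.2
   square ((503.464111328125, -37.34993362426758), (62.493587493896484, 63.98102951049805), 10.7120943069458) 0.0097
   square ((559.8350830078125, -93.32376098632812), (63.3293571472168, 64.56986999511719), 10.922551155090332) 0.0096
yellow top [0.5343 0.0358] 0.0189 mean [0.5342 0.036  0.1196] z 0.1195 1595
   square ((455.5741271972656, 45.9029541015625), (60.242610931396484, 231.90914916992188), 87.58561706542969) 0.0097
green top [0.5836 0.0716] 0.0224 mean [0.5833 0.0718 0.0417] z 0.0417 1389
```

Yellow stands at (0.5343,0.0358), 1 mm from the square's centre. Blue is next.

```bash
python3 -m inch '[[6,0,-38,0,0,0],[6,0,-38,0,0,0],[6,0,-38,0,0,0],[6,0,-38,0,0,0],[6,0,-38,0,0,0],[6,0,-38,0,0,0],[6,0,-38,0,0,0],[7,0,-38,0,0,0],[7,0,-38,0,0,0],[7,0,-38,0,0,0],[0,0,0,0,0,0],[0,0,0,0,0,0]]'
python3 g.py .597 -.3497 .062
```

```text
clock: 36.12
tool_pos: [0.5954, -0.3502, 0.1934]
eef_rot: [-0.707, 0.003, -0.0, 0.707]
contact_force: [-0.7, 1.0, -0.0]
opening: 0.752
pos [ 0.5954 -0.3502  0.1934] tool delta mm [  2.2 131.4   0.5] yaw -0.29 down [-4.1e-03  2.0e-04 -1.0e+00] open 66.3
```

```bash
python3 -m inch '[[1,30,0,0,0,0],[0,35,0,0,0,0],[0,35,0,0,0,0],[0,20,0,0,0,0],[0,6,0,0,0,0],[0,0,0,0,0,0],[0,0,0,0,0,0],[0,0,0,0,0,0]]'
python3 g.py .597 -.3497 .0635
```

```text
clock: 36.78
tool_pos: [0.5997, -0.347, 0.0725]
eef_rot: [0.707, 0.001, 0.001, -0.707]
contact_force: [0.3, 0.0, -0.1]
opening: 0.749
pos [ 0.5997 -0.347   0.0725] tool delta mm [-2.7  9.  -2.7] yaw 0.03 down [ 2.9e-03 -7.0e-04 -1.0e+00] open 65.9
```

```bash
python3 -m inch '[[-2,6,-3,0,0,0],[0,0,0,0,0,0],[0,0,0,0,0,0],[0,0,0,0,0,0]]'
python3 g.py .597 -.3497 .0655
python3 -m inch '[[0,0,0,0,0,0],[0,0,0,0,0,0],[0,0,0,0,0,0],[0,0,0,0,0,0],[0,0,0,0,0,0],[0,0,0,0,0,0]]' 40 25
```

```text
clock: 37.12
tool_pos: [0.5963, -0.3506, 0.0652]
eef_rot: [0.707, 0.0, 0.0, -0.707]
contact_force: [0.2, 1.2, 0.3]
opening: 0.748
pos [ 0.5963 -0.3506  0.0652] tool delta mm [ 0.7 -0.3  0.9] yaw -0.03 down [ 5.e-04 -4.e-04 -1.e+00] open 65.9
clock: 37.62
tool_pos: [0.5966, -0.3503, 0.065]
eef_rot: [0.707, 0.0, 0.0, -0.707]
contact_force: [0.3, -0.5, 0.2]
opening: 0.582
```

```bash
python3 -m inch '[[0,-15,0,0,0,0],[0,-30,0,0,0,0],[0,-35,0,0,0,0],[0,-35,0,0,0,0],[0,-25,0,0,0,0],[0,0,0,0,0,0]]'
python3 -m inch '[[-5,0,36,0,0,0],[-5,0,36,0,0,0],[-5,0,37,0,0,0],[-5,0,37,0,0,0],[-6,0,37,0,0,0],[-6,0,37,0,0,0],[-6,0,36,0,0,0],[0,0,0,0,0,0],[0,0,0,0,0,0],[0,0,0,0,0,0]]'
python3 g.py .5602 -.0944 .073
```

```text
clock: 38.12
tool_pos: [0.5996, -0.3511, 0.212]
eef_rot: [0.709, 0.003, 0.004, -0.706]
contact_force: [0.9, 0.1, -0.2]
opening: 0.579
clock: 38.95
tool_pos: [0.5576, -0.0952, 0.2042]
eef_rot: [0.708, -0.001, -0.001, -0.707]
contact_force: [0.8, -1.1, -2.4]
opening: 0.585
pos [ 0.5576 -0.0952  0.2042] tool delta mm [  2.8 131.2   0.9] yaw -0.0 down [-0.0016 -0.0013 -1.    ] open 51.6
```

```bash
python3 -m inch '[[1,30,1,0,0,0],[0,35,0,0,0,0],[0,30,0,0,0,0],[0,20,0,0,0,0],[0,5,0,0,0,0],[0,0,0,0,0,0],[0,0,0,0,0,0],[0,0,0,0,0,0]]'
python3 g.py .5602 -.0944 .073
```

```text
clock: 39.62
tool_pos: [0.5605, -0.0939, 0.0861]
eef_rot: [0.707, 0.001, 0.001, -0.707]
contact_force: [0.4, 1.1, -1.1]
opening: 0.584
pos [ 0.5605 -0.0939  0.0861] tool delta mm [-0.3 13.1 -0.5] yaw -0.07 down [ 2.9e-03 -4.0e-04 -1.0e+00] open 51.4
```

```bash
python3 -m inch '[[0,5,0,0,0,0],[0,4,0,0,0,0],[0,0,0,0,0,0],[0,0,0,0,0,0]]'
python3 -m inch '[[0,3,0,0,0,0],[0,0,0,0,0,0],[0,0,0,0,0,0]]';python3 g.py .5602 -.0944 .073
```

```text
clock: 39.95
tool_pos: [0.5592, -0.0933, 0.0758]
eef_rot: [0.707, -0.0, -0.0, -0.707]
contact_force: [-0.0, 0.7, -1.6]
opening: 0.584
clock: 40.2
tool_pos: [0.5597, -0.0932, 0.0729]
eef_rot: [0.707, 0.0, 0.0, -0.707]
contact_force: [0.4, -0.3, -0.9]
opening: 0.582
pos [ 0.5597 -0.0932  0.0729] tool delta mm [ 0.5 -0.1 -1.2] yaw 0.01 down [ 9.e-04 -1.e-04 -1.e+00] open 51.3
```

```bash
python3 -m inch '[[0,1,0,0,0,0],[0,0,0,0,0,0],[0,0,0,0,0,0]]'
```

```text
clock: 40.45
tool_pos: [0.5598, -0.0933, 0.0728]
eef_rot: [0.707, 0.0, 0.0, -0.707]
contact_force: [-0.9, -0.9, 7.6]
opening: 0.581
```

Contact. Release, lift and move to red.

```bash
python3 -m inch '[[0,0,0,0,0,0],[0,0,0,0,0,0],[0,0,0,0,0,0],[0,0,0,0,0,0]]' 66
python3 -m inch '[[0,-20,0,0,0,0],[0,-30,0,0,0,0],[0,-35,0,0,0,0],[0,-35,0,0,0,0],[0,-4,0,0,0,0],[0,0,0,0,0,0],[0,0,0,0,0,0]]'
python3 g.py .418 -.3338 .062
python3 -m inch '[[-20,0,-34,0,0,0],[-20,0,-34,0,0,0],[-20,0,-34,0,0,0],[-20,0,-34,0,0,0],[-20,0,-34,0,0,0],[-20,0,-34,0,0,0],[-21,0,-35,0,0,0],[0,0,0,0,0,0],[0,0,0,0,0,0],[0,0,0,0,0,0]]'
python3 g.py .418 -.3338 .065
```

```text
clock: 40.78
tool_pos: [0.5591, -0.0933, 0.0716]
eef_rot: [0.707, -0.0, -0.0, -0.707]
contact_force: [0.4, -0.7, 0.4]
opening: 0.749
clock: 41.37
tool_pos: [0.5588, -0.0936, 0.1953]
eef_rot: [0.707, -0.0, -0.0, -0.707]
contact_force: [0.3, 0.0, -0.8]
opening: 0.746
pos [ 0.5588 -0.0936  0.1953] tool delta mm [-140.7  133.5 -240.2] yaw -0.02 down [-6.e-04 -4.e-04 -1.e+00] open 65.7
clock: 42.2
tool_pos: [0.4178, -0.3314, 0.1944]
eef_rot: [-0.706, 0.001, 0.001, 0.708]
contact_force: [1.3, -0.0, -0.2]
opening: 0.75
pos [ 0.4178 -0.3314  0.1944] tool delta mm [  0.4 129.4  -2.7] yaw 0.0 down [-0.0015  0.0023 -1.    ] open 66.1
```

```bash
python3 -m inch '[[0,30,-2,0,0,0],[0,35,0,0,0,0],[0,30,0,0,0,0],[0,20,0,0,0,0],[0,6,0,0,0,0],[0,0,0,0,0,0],[0,0,0,0,0,0],[0,0,0,0,0,0]]'
python3 g.py .418 -.3338 .065
```

```text
clock: 42.87
tool_pos: [0.4196, -0.334, 0.0759]
eef_rot: [0.707, 0.001, 0.0, -0.707]
contact_force: [0.5, -0.3, 0.2]
opening: 0.747
pos [ 0.4196 -0.334   0.0759] tool delta mm [-1.6 10.9  0.2] yaw 0.07 down [ 2.2e-03 -8.0e-04 -1.0e+00] open 65.8
```

```bash
python3 -m inch '[[-1,9,0,0,0,0],[0,0,0,0,0,0],[0,0,0,0,0,0],[0,0,0,0,0,0]]'
python3 -m inch '[[0,0,0,0,0,0],[0,0,0,0,0,0],[0,0,0,0,0,0],[0,0,0,0,0,0],[0,0,0,0,0,0],[0,0,0,0,0,0]]' 40 25
python3 g.py .5034 -.0378 .073
```

```text
clock: 43.2
tool_pos: [0.4173, -0.3345, 0.066]
eef_rot: [0.707, 0.0, 0.0, -0.707]
contact_force: [0.6, -0.8, 0.2]
opening: 0.748
clock: 43.7
tool_pos: [0.4172, -0.3344, 0.0659]
eef_rot: [0.707, 0.0, 0.0, -0.707]
contact_force: [-0.8, -0.9, 1.9]
opening: 0.58
pos [ 0.4172 -0.3344  0.0659] tool delta mm [ 86.1  -7.2 296.6] yaw -0.0 down [ 0.e+00 -3.e-04 -1.e+00] open 51.1
```

```bash
python3 -m inch '[[0,-15,0,0,0,0],[0,-30,0,0,0,0],[0,-35,0,0,0,0],[0,-35,0,0,0,0],[0,-25,0,0,0,0],[0,0,0,0,0,0]]'
python3 -m inch '[[10,0,37,0,0,0],[10,0,37,0,0,0],[11,0,37,0,0,0],[11,0,37,0,0,0],[11,0,37,0,0,0],[11,0,37,0,0,0],[11,0,37,0,0,0],[11,0,37,0,0,0],[0,0,0,0,0,0],[0,0,0,0,0,0],[0,0,0,0,0,0]]'
python3 g.py .5034 -.0384 .074
```

```text
clock: 44.2
tool_pos: [0.4199, -0.3353, 0.2101]
eef_rot: [0.709, 0.003, 0.003, -0.706]
contact_force: [0.3, -0.3, -3.0]
opening: 0.583
clock: 45.12
tool_pos: [0.5021, -0.0388, 0.2044]
eef_rot: [0.707, -0.001, -0.001, -0.707]
contact_force: [0.3, -0.7, -2.5]
opening: 0.586
pos [ 0.5021 -0.0388  0.2044] tool delta mm [  1.7 130.4   0.6] yaw 0.03 down [-0.0031 -0.0011 -1.    ] open 51.6
```

```bash
python3 -m inch '[[0,30,0,0,0,0],[0,35,0,0,0,0],[0,30,0,0,0,0],[0,15,0,0,0,0],[0,5,0,0,0,0],[0,0,0,0,0,0],[0,0,0,0,0,0],[0,0,0,0,0,0]]'
python3 g.py .5034 -.0384 .074
```

```text
clock: 45.78
tool_pos: [0.504, -0.0388, 0.0917]
eef_rot: [0.707, 0.0, 0.001, -0.707]
contact_force: [-0.1, 0.1, -2.4]
opening: 0.583
pos [ 0.504  -0.0388  0.0917] tool delta mm [-0.7 17.7  0.5] yaw -0.06 down [ 2.1e-03 -1.0e-04 -1.0e+00] open 51.4
```

```bash
python3 -m inch '[[0,7,0,0,0,0],[0,6,0,0,0,0],[0,0,0,0,0,0],[0,0,0,0,0,0]]'
python3 -m inch '[[0,3,0,0,0,0],[0,0,0,0,0,0],[0,0,0,0,0,0]]';python3 g.py .5034 -.0384 .074
```

```text
clock: 46.12
tool_pos: [0.5031, -0.0383, 0.0775]
eef_rot: [0.707, -0.0, -0.0, -0.707]
contact_force: [0.9, -0.2, -2.8]
opening: 0.583
clock: 46.37
tool_pos: [0.5032, -0.0383, 0.0746]
eef_rot: [0.707, 0.0, -0.0, -0.707]
contact_force: [0.3, 0.9, -2.6]
opening: 0.583
pos [ 0.5032 -0.0383  0.0746] tool delta mm [ 0.2  0.6 -0.1] yaw 0.01 down [-1.e-04 -1.e-04 -1.e+00] open 51.3
```

```bash
python3 -m inch '[[0,2,0,0,0,0],[0,0,0,0,0,0],[0,0,0,0,0,0]]'
```

```text
clock: 46.62
tool_pos: [0.5033, -0.0382, 0.0738]
eef_rot: [0.707, 0.0, 0.0, -0.707]
contact_force: [-1.7, 1.3, 8.9]
opening: 0.579
```

```bash
python3 -m inch '[[0,0,0,0,0,0],[0,0,0,0,0,0],[0,0,0,0,0,0],[0,0,0,0,0,0]]' 64
python3 -m inch '[[0,-20,0,0,0,0],[0,-30,0,0,0,0],[0,-35,0,0,0,0],[0,-35,0,0,0,0],[-20,-20,-30,0,0,0],[-20,0,-30,0,0,0],[-20,0,-30,0,0,0],[0,0,0,0,0,0],[0,0,0,0,0,0],[0,0,0,0,0,0],[0,0,0,0,0,0]]'
python3 - <<'E'
from w import *
st=r.get_state();s=snap('wrist','w12');report(s,st['tool_pos'],st['eef_rot'],.12);print(st['tool_pos'])
s=snap('scene','s12');W=cloud(s)
m=(abs(W[...,0]-.503)<.06)&(abs(W[...,1]-.354)<.04)&(W[...,2]>.03)
print('cage top pts',m.sum(),np.nanmedian(W[m],axis=0).round(4),W[m][:,2].min(),W[m][:,2].max())
cv2.imwrite('pics/c12.png',cv2.resize(cv2.imread('pics/s12.png')[50:250,150:450],None,fx=2.5,fy=2.5))
E
```

```text
clock: 46.95
tool_pos: [0.5034, -0.0383, 0.0727]
eef_rot: [0.707, 0.0, 0.0, -0.707]
contact_force: [-0.2, 1.1, 0.8]
opening: 0.727
clock: 47.87
tool_pos: [0.4442, -0.1269, 0.2127]
eef_rot: [-0.707, -0.001, 0.0, 0.707]
contact_force: [-0.5, 0.1, -0.2]
opening: 0.729
red top [ 0.5033 -0.0384] 0.0189 mean [ 0.5032 -0.0383  0.1196] z 0.1195 1560
   square ((491.10931396484375, -39.780311584472656), (38.8128547668457, 63.12333679199219), 10.004743576049805) 0.0098
blue top [ 0.5602 -0.0931] 0.0189 mean [ 0.5594 -0.0927  0.1196] z 0.1194 1213
   square ((578.42822265625, -89.30912017822266), (103.53462219238281, 63.239871978759766), 12.959009170532227) 0.0096
yellow top [0.5343 0.0348] 0.0189 mean [0.5342 0.0295 0.1197] z 0.1195 852
   square ((439.7850036621094, 25.24055290222168), (260.0941162109375, 64.10884857177734), 5.10246467590332) 0.0098
green top [0.5949 0.0627] 0.0165 mean [0.595  0.0635 0.0418] z 0.0418 238
[ 0.4442456  -0.12692641  0.21273986]
cage top pts 238 [0.5064 0.3515 0.0393] 0.030011363812727954 0.04333461325991406
```

View pics/w12.png

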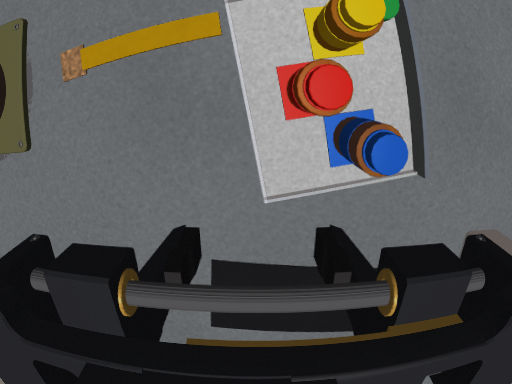

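View pics/c12.png

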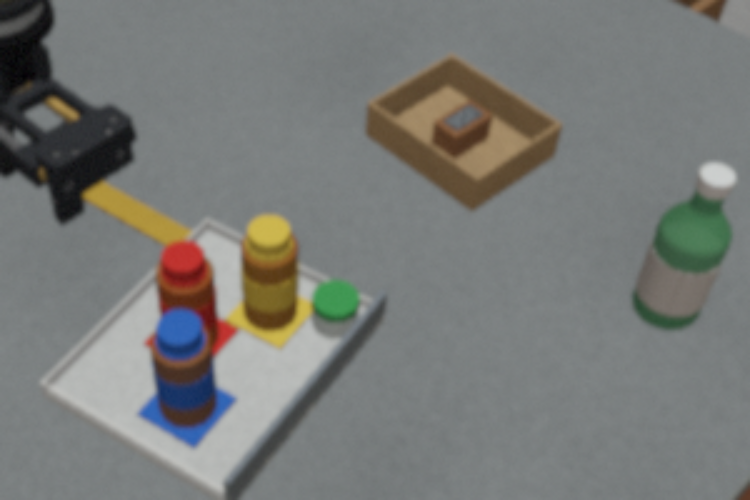

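All three bottles stand upright on their own squares, within about 1 mm of centre. The tin is unmoved, the cage is flat in the carton with the mesh up, and the gripper touches nothing. I hand the job in.

Run:
```python
from plant import r
print(r.finish_job())
```

```text
the job is handed in; nothing more can be done
None
```

I moved the red, blue and yellow bottles one at a time onto the side mat. Then I laid the cage flat on the carton floor with its mesh up, and put each bottle back on its own square. I handed the job in at about 48 s of the 136 s allowed; it reports no verdict.

What my last checks showed:
- **Bottles:** all three stand upright. Their measured centres are within about 1 mm of the square centres, against the 12 mm allowed.
- **Cage:** its top measures 0.039 m high near the carton's centre, as expected for it lying on the floor.
- **Tin:** it was last fully seen after yellow went back, within 1 mm of its start. In the final wrist picture it was cropped by the frame edge, so its reading there (off by about 14 mm, radius too small) is not reliable. The scene camera shows it in its place.
- **Gripper:** it was free and clear of everything, with forces near zero.

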